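# Reset the swing fence of a jig by its stay

### The arm

A 6-joint arm with a two-finger parallel gripper is mounted at the origin on a cart in front of the work surface, level with it; the furniture and walls round the work are solid. World frame = base frame: x ahead of the robot, y to its left, z up, the work surface at z = 0. Lengths are in m, angles in rad, forces in N, time in s.
With the tool pointing down it reaches from about 0.325 to 0.9 m from the base axis. Payload 6.1 kg.
Tool frame: the origin (TCP) lies midway between the tips of the shut fingers; the grasp point (between the pads) lies 19 mm behind it; z points along the fingers, y is the line along which they close (so a half turn about z gives the same grasp; the last joint's range is limited). The gripper opens to 87 mm and grips with 3 to 60 N. Pads are 19 mm wide; open, the fingers measure 117 mm over their backs; the gripper's body (75 mm by 190 mm) begins 51 mm behind the grasp point.
Start: joints at [0.67, 0.22, 1.526, -0, 1.395, -0.126], TCP at [0.437, 0.447, 0.223] pointing down, gripper open.
Joint ranges: [-2.98, 2.98], [-0.91, 2.08], [0.09, 2.57], [-1.24, 4.39], [0.2, 2.65], [-2.68, 2.68]. Speed limits (rad/s): [2.57, 2.57, 3.01, 3.14, 3.14, 3.14].

### API

Orientations are given as a unit quaternion [w, x, y, z].
In Python, from station import manip, eyes gives the robot as it stands.
- The arm moves only by the tool apply_moves, never from a script. Its argument "motion" is one flat list of numbers, 7 for each row, row after row: the opening in per cent of the stroke, from 0 (shut) to 100 (fully open), then the shift along the world's x, y, z in mm, then the turn, a rotation vector about the world's x, y, z in rad. A call has exactly 5 rows; each row is the pose to reach, as a shift and turn from the pose commanded when the call began; what a row does not reach only later rows make up. A row lasts 1/12 s, in which the tool goes at most 41.7 mm and 7.16 degrees, less where a joint would pass 70% of its speed; a pose out of reach is approached as far as the arm can. A call with a gripper value outside its range is refused whole. The fingers move at their own pace and stop on an object; "newtons" is the grip in N (left out, the last holds). Time passes only in rows, so rows that repeat a pose let the fingers close, or fill a call up. It gives the time, the measured TCP pose, the force, the opening and the grip force at its end, in the units of the state.
- manip.get_obs(): the state, without advancing time (a new reading comes with each control period).
- eyes.camera(name): name is "side" or "top"; returns a dict with "frame" (400x640x3 uint8, red, green, blue), "K" (3x3 intrinsics, pixels), "R" (3x3) and "t" (3): a world point X has camera coordinates R X + t. Camera axes: x right, y down, z forward; pixel columns grow to the right and rows downward; lengths in m; the calibration is good to about 2 mm. A picture is of the moment at which its call begins. There is no depth.
- manip.finish_job(): hands the job in; it is judged then, once.
The state is a dict: "t": time; "joint_pos": joint angles; "dq": joint speeds; "joint_torque": joint torques, N m; "tcp_pos": TCP position; "ee_rot": TCP orientation; "force": force on the tool from outside, world axes, zero at the start; "wrist_torque": the same for the moment, N m; "finger_gap": finger opening in m; "grasp_force": force on a finger pad.
Only numpy, scipy, OpenCV 4.12 (cv2) and the standard library are available. Lean on these libraries where they do the work, as an engineer would, in place of code of your own. Each camera call takes 0.05 s, during which the arm holds its last target. There are 200 camera calls.

### The job

Set the jig's swing fence to the marked angle: lift the perforated stay (the flat steel bar with the ball knob) off its pin, swing the fence until the needle at its end stands over the pointed cone, not one of the flat studs, and drop the hole that now comes over the pin onto it, so that the stay lies fully down and holds the fence there. Leave the tools and offcuts on and round the jig where they are.

Things in the scene. Friction and masses are not known exactly. Their poses are not given: they have to be found in the camera images.
- jig: plywood board of the swing-fence jig, 270 (x) x 320 (y) x 18 mm thick, fixed to the bench; origin at the centre of its underside, x towards the edge where the fence is hinged (the robot's left, within 0.25 rad), y towards the robot, z up. Its place and yaw vary
- fence (a joint): turn of the fence about its upright hinge, rad: 0 at the start (stay on its middle hole), positive when the fence's free end swings towards the pin's (right) edge of the board, negative towards the left; about +0.241, +0.118, 0, -0.115, -0.231 with hole 1, 2, 3, 4, 5 on the pin. Light friction (about 0.1 N m): it stays where it is left and follows when the stay is pushed or pulled
- fence_hinge (a point): the upright axis of the fence's hinge, at the top face of the board (18 mm above the bench), in the near left corner of the board. The fence is a wooden bar 240 mm long, 18 mm thick, its top 64 mm above the bench
- needle_tip (a point): end of the thin steel needle (4 mm) that sticks out of the fence's free end, 262 mm from the hinge axis, 44 mm above the bench; it passes freely above the row of markers on the board
- cone: the pointed steel cone among the five markers under the needle's path: 18 mm wide at the foot, 20 mm high, fixed on the board; origin at the centre of its foot (18 mm above the bench). It stands under the needle's position for hole 1, 2, 4 or 5 on the pin (never the middle one); the other four markers are flat round studs, 16 mm wide and 5 mm high. Neighbouring markers are 30 to 32 mm apart
- stay_eye (a point): where the stay is joined to the fence: 155 mm from the hinge along the fence and 22 mm beside its middle plane, on the pin's side, at the height of the stay's underside (38 mm above the bench). Here the stay turns freely both sideways (about +-0.8 rad) and upwards
- stay (a joint): lift of the stay about its fence end, rad: 0 when it lies level on the pin's boss (home, cannot go lower), positive with the knob end raised, at most 0.7; it falls back by its weight (0.08 to 0.17 kg) when let go. With a solid part of it resting on the tip of the pin it reads over 0.06
- hole1 (a point): centre of hole 1 on the underside of the stay, 103.5 mm from the point stay_eye along the stay (hole 1 is nearest the fence, hole 5 nearest the knob); the hole is 11 mm wide, goes through, pitch 18 mm
- hole2 (a point): centre of hole 2 on the underside of the stay, 121.5 mm from the point stay_eye along the stay (hole 1 is nearest the fence, hole 5 nearest the knob); the hole is 11 mm wide, goes through, pitch 18 mm
- hole3 (a point): centre of hole 3 on the underside of the stay, 139.5 mm from the point stay_eye along the stay (hole 1 is nearest the fence, hole 5 nearest the knob); the hole is 11 mm wide, goes through, pitch 18 mm
- hole4 (a point): centre of hole 4 on the underside of the stay, 157.5 mm from the point stay_eye along the stay (hole 1 is nearest the fence, hole 5 nearest the knob); the hole is 11 mm wide, goes through, pitch 18 mm
- hole5 (a point): centre of hole 5 on the underside of the stay, 175.5 mm from the point stay_eye along the stay (hole 1 is nearest the fence, hole 5 nearest the knob); the hole is 11 mm wide, goes through, pitch 18 mm
- pin_top (a point): tip of the fixed upright steel pin near the board's right edge: 8 mm thick, round-ended, 12 mm tall above the boss on which the stay lies; the tip is 50 mm above the bench, so a hole must rise 12 mm to come off. At the start hole 3, the middle one, is over it
- knob (a point): centre of the black ball knob (24 mm diameter) at the stay's free, right end, beyond the board's right edge, 217.5 mm from stay_eye along the stay and 31 mm above its underside; 69 mm above the bench when the stay lies home. It sits on a 10 mm neck, 16 mm tall; the steel stay itself is 5 mm thick, 24 mm wide at the holes and 13 mm wide under the knob
- pliers: bystander: pliers with red handles lying on the bench, 57 x 172 x 12 mm
- pencil: bystander: red pencil lying on the jig's board along its near edge, 9 x 151 x 8 mm
- offcut: bystander: flat plywood offcut with a black face on the bench to the right, 50 x 120 x 18 mm
- shim: bystander: small grey-topped plywood shim in the far right corner of the jig's board, 40 x 60 x 15 mm
- tape: bystander: tape measure standing left of the jig, 39 x 78 x 66 mm

How it is judged:
On the way, in this order (a step that is already met when the one before it is completed fails the run):
1. the stay is lifted clear of the pin (value of joint stay above 0.07 rad), for 0.1 s.
2. the stay lies home on the pin by another hole, with the needle over the cone (horizontal distance between needle_tip and cone below 0.01 m and value of joint stay below 0.025 rad and horizontal distance between any of hole1, hole2, hole3, hole4, hole5 and pin_top below 0.004 m), for 0.2 s.
At the end, for the whole second after the job is handed in: The needle's tip is within 10 mm (horizontally) of the cone's centre; the stay is fully down (lift under 0.025 rad) with one of its holes over the pin (centre within 4 mm); the fence is at rest (under 0.05 rad/s) (all of step 2 and velocity of joint fence between -0.05 and 0.05 rad/s); the robot touches nothing.
It fails at once if pliers: moved more than 40 mm (distance of pliers from where it was at the start of the episode above 0.04 m).
It fails at once if tape: moved more than 40 mm (distance of tape from where it was at the start of the episode above 0.04 m).
It fails at once if offcut: moved more than 40 mm (distance of offcut from where it was at the start of the episode above 0.04 m).
It fails at once if pencil: moved more than 40 mm (distance of pencil from where it was at the start of the episode above 0.04 m).
It fails at once if shim: moved more than 40 mm (distance of shim from where it was at the start of the episode above 0.04 m).
It also fails if it takes over 37 s, if anything falls off the work surface, if the arm or the gripper's body presses on something with over 40 N, if the wrist force passes 120 N, or if a joint passes its speed limit or range.

## Working session

There is one attempt and no reset: what is moved stays moved. The work goes in short steps, Python scripts to look and compute and a tool call to move; the robot and the scene stay as the last step left them, time stands still between calls to the robot, and variables do not carry over. Pictures are saved under pics/ and viewed, at most 10 in all, crops included, and the job is handed in when it is done.

Besides the shell and the picture viewer there is one more tool, called after "Emit:" in YAML: its name, and indented under it one key for each argument. apply_moves: Moves the arm, as the interface text tells. Its arguments: {"type":"object","properties":{"motion":{"type":"array","items":{"type":"number"}},"newtons":{"type":"number"}},"required":["motion"]}

```bash
mkdir -p pics; cat > h.py <<'E'
import numpy as np, cv2
from station import manip, eyes
def grab(n,f):
    c=eyes.camera(n); cv2.imwrite(f,cv2.cvtColor(c['frame'],cv2.COLOR_RGB2BGR)); return c
def ray(c,u,v,z):
    R=np.array(c['R']);t=np.array(c['t']);o=-R.T@t
    d=R.T@np.linalg.inv(c['K'])@np.array([u,v,1.]); return (o+d*(z-o[2])/d[2]).round(4)
E
python3 - <<'E'
from h import *
import pickle
C={n:grab(n,f'pics/{n}0.png') for n in('top','side')}
pickle.dump(C,open('C0.pkl','wb'))
for n in C: print(n,C[n]['K'],C[n]['R'],C[n]['t'])
s=manip.get_obs();print(s['t'],s['tcp_pos'],s['ee_rot'],s['force'])
E
```

```text
top [[460.08444416   0.         319.04246732]
 [  0.         460.08444416 196.32061557]
 [  0.           0.           1.        ]] [[ 7.37478765e-04 -9.99954960e-01  9.46221943e-03]
 [-9.98112647e-01 -1.31708398e-03 -6.13955093e-02]
 [ 6.14052066e-02 -9.39908300e-03 -9.98068664e-01]] [-0.132598    0.55228339  1.19398251]
side [[372.45935941   0.         322.51207842]
 [  0.         372.45935941 202.55425856]
 [  0.           0.           1.        ]] [[ 0.42548848 -0.90490089  0.01067369]
 [-0.41689787 -0.20646849 -0.88519316]
 [ 0.80321586  0.37218966 -0.46510122]] [-0.32529922  0.26347423  0.74882753]
0.1 [0.43679961 0.44623403 0.22154211] [-4.23938212e-04  3.77787293e-01  9.25891985e-01 -7.83293657e-04] [ 0.05372943 -0.76610075 -0.0950129 ]
```

View pics/top0.png

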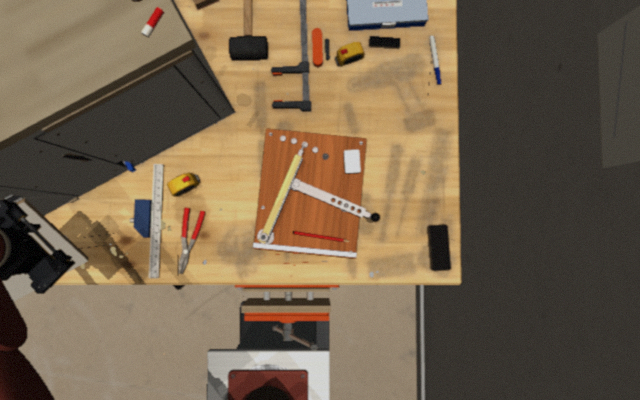

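View pics/side0.png

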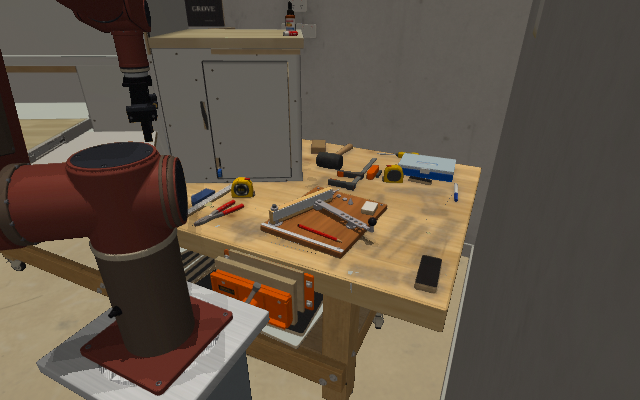

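The top view shows the jig at about (310,190), with the hinge near (265,238), the knob near (375,217) and the markers along (270–325,140–155). I'll enlarge that area.

```bash
python3 - <<'E'
import cv2
a=cv2.imread('pics/top0.png')[120:260,245:395]
b=cv2.imread('pics/side0.png')[175:255,260:400]
cv2.imwrite('pics/ct.png',cv2.resize(a,None,fx=4.2,fy=4.2,interpolation=cv2.INTER_CUBIC))
cv2.imwrite('pics/cs.png',cv2.resize(b,None,fx=5,fy=5,interpolation=cv2.INTER_CUBIC))
E
```

```text
(no output)
```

View pics/ct.png

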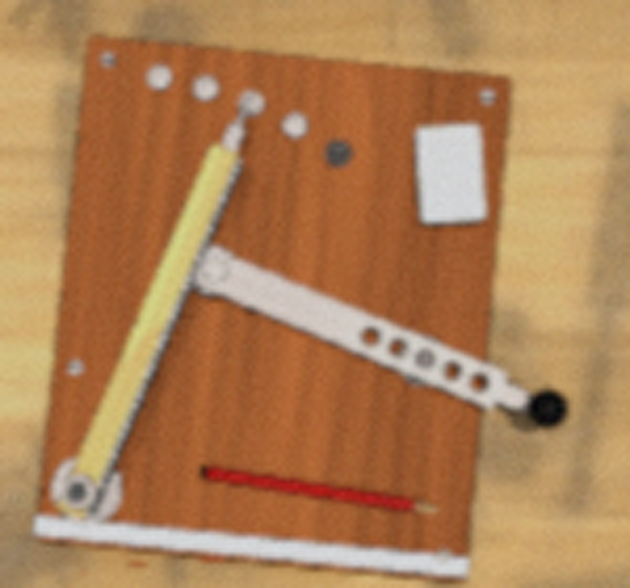

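View pics/cs.png

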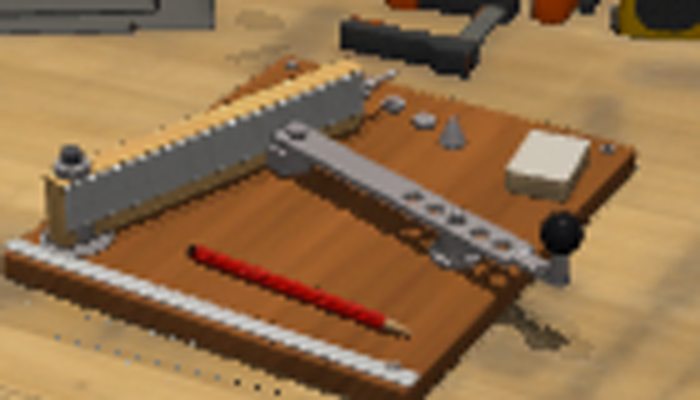

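The cone is the rightmost (dark, pointed) marker at crop (338,152), so hole 1 must go on the pin and the fence must turn about +0.241. Next I fit the geometry.

```bash
cat >> h.py <<'E'
from scipy.optimize import least_squares
def proj(c,X):
    p=c['K']@(np.array(c['R'])@X+np.array(c['t'])); return p[:2]/p[2]
def d(a): return np.array([np.cos(a),np.sin(a)])
def P3(p,z): return np.array([p[0],p[1],z])
# fence direction d(f) from hinge; pin side is clockwise (right): n=d(f-pi/2)
def eye(H,f): return H+.155*d(f)+.022*d(f-np.pi/2)
E
python3 - <<'E'
from h import *
import pickle
C=pickle.load(open('C0.pkl','rb'))
T=lambda u,v:np.array([245+u/4.2,120+v/4.2]); S=lambda u,v:np.array([260+u/5,175+v/5])
t,s=C['top'],C['side']
def model(p):
    H=p[:2];f,g=p[2:4];E=eye(H,f);k=lambda r,z:P3(E+r*d(g),z)
    N=P3(H+.262*d(f),.044)
    return [(t,N,T(253,102)),(s,N,S(393,73)),(t,k(.2175,.069),T(547,408)),(s,k(.2175,.069),S(561,233)),
     (t,k(.1035,.043),T(370,336)),(t,k(.1395,.046),T(425,359)),(t,k(.1755,.043),T(480,382)),(s,k(.1035,.043),S(413,196)),(s,k(.1755,.043),S(507,240)),
     (t,P3(H,.07),T(77,491))]
fun=lambda p:np.concatenate([proj(c,X)-o for c,X,o in model(p)])
r=least_squares(fun,[.45,.1,-.4,-1.9],loss='soft_l1')
p=r.x;print(p.round(4),fun(p).reshape(-1,2).round(2).tolist())
H=p[:2];f,g=p[2:4];E=eye(H,f);pin=E+.1395*d(g);k0=E+.2175*d(g)
print('pin',pin,'knob',k0)
for nm,z in(('cone',.03),):print(nm,ray(t,*T(338,152),z))
f2=f-.241;E2=eye(H,f2);v=pin-E2;g2=np.arctan2(v[1],v[0]);k2=E2+.2175*d(g2)
print('dist',np.linalg.norm(v),'needle2',H+.262*d(f2),'g2',g2,'knob2',k2,'delta',k2-k0)
# lifted (0.2): knob radius
for a,ff in((.1,f),(.2,f),(.2,f2),(.1,f2),(.05,f2)):
    E_=eye(H,ff);v=pin-E_;gg=np.arctan2(v[1],v[0]);print(a,(E_+(.2175*np.cos(a)-.031*np.sin(a))*d(gg)-k0).round(4),(.2175*np.sin(a)+.031*np.cos(a)-.031).round(4))
from scipy.spatial.transform import Rotation as Ro
o=manip.get_obs();q=o['ee_rot'];R=Ro.from_quat([*q[1:],q[0]]).as_matrix();print('toolY yaw',np.arctan2(R[1,1],R[0,1]),'stay yaw',g,'tcp',o['tcp_pos'])
E
```

```text
[ 0.4469  0.0083 -0.4073 -1.9621] [[-0.17, -0.59], [0.08, 0.28], [0.5, -0.25], [0.02, -0.1], [0.36, 0.14], [0.26, -0.05], [0.01, -0.13], [-0.38, 0.11], [-1.14, 0.74], [-0.21, 0.13]]
pin [ 0.52731388 -0.20221705] knob [ 0.49756391 -0.27432072]
cone [ 0.6571 -0.1487  0.03  ]
dist 0.10381481461156358 needle2 [ 0.655758   -0.14986638] g2 -1.8626382809510078 knob2 [ 0.49460474 -0.31109512] delta [-0.00295917 -0.0367744 ]
0.1 [0.0016 0.0039] 0.0216
0.2 [0.004  0.0097] 0.0426
0.2 [ 0.0001 -0.0267] 0.0426
0.1 [-0.0018 -0.0328] 0.0216
0.05 [-0.0024 -0.035 ] 0.0108
toolY yaw 0.7959855393852471 stay yaw -1.962117211077698 tcp [0.43679961 0.44623403 0.22154211]
```

Emit:
apply_moves:
  motion: [100,3,-40,0,0,0,-0.065,100,6,-80,0,0,0,-0.13,100,9,-120,0,0,0,-0.195,100,12,-160,0,0,0,-0.26,100,15,-200,0,0,0,-0.325]
  newtons: 15

```text
t: 0.52
tcp_pos: [0.4516, 0.2449, 0.222]
ee_rot: [-0.0, 0.524, 0.852, -0.0]
force: [0.2, -0.4, 0.0]
finger_gap: 0.0866
grasp_force: 0.0
```

Emit:
apply_moves:
  motion: [100,3,-40,0,0,0,-0.065,100,6,-80,0,0,0,-0.13,100,9,-120,0,0,0,-0.195,100,12,-160,0,0,0,-0.26,100,15,-200,0,0,0,-0.325]

```text
t: 0.93
tcp_pos: [0.4667, 0.0448, 0.2224]
ee_rot: [-0.0, 0.655, 0.756, -0.0]
force: [1.1, 0.3, 0.6]
finger_gap: 0.0873
grasp_force: 0.0
```

Emit:
apply_moves:
  motion: [100,3,-40,0,0,0,-0.065,100,6,-80,0,0,0,-0.13,100,9,-120,0,0,0,-0.195,100,12,-160,0,0,0,-0.26,100,15,-200,0,0,0,-0.325]

```text
t: 1.35
tcp_pos: [0.4817, -0.1553, 0.2223]
ee_rot: [-0.0, 0.769, 0.64, -0.0]
force: [0.2, 1.2, 0.1]
finger_gap: 0.0869
grasp_force: 0.0
```

Emit:
apply_moves:
  motion: [100,4,-40,-15,0,0,-0.065,100,8,-80,-35,0,0,-0.13,100,12,-110,-60,0,0,-0.195,100,15,-120,-80,0,0,-0.215,100,15,-120,-80,0,0,-0.215]

```text
t: 1.77
tcp_pos: [0.4942, -0.2745, 0.1369]
ee_rot: [-0.004, 0.833, 0.553, -0.002]
force: [-1.4, 1.1, 0.1]
finger_gap: 0.0871
grasp_force: 0.0
```

Emit:
apply_moves:
  motion: [60,1,-1,-20,0,0,0,60,1,-1,-45,0,0,0,60,1,-1,-60,0,0,0,60,1,-1,-60,0,0,0,60,1,-1,-60,0,0,0]

```text
t: 2.18
tcp_pos: [0.4978, -0.2732, 0.0824]
ee_rot: [-0.001, 0.832, 0.556, -0.0]
force: [-0.2, 0.2, -0.2]
finger_gap: 0.0615
grasp_force: 0.0
```

```bash
python3 - <<'E'
from h import *
o=manip.get_obs();print(o['tcp_pos'],o['ee_rot'],o['finger_gap'])
c=grab('top','pics/t1.png')
s=grab('side','pics/s1.png')
a=cv2.resize(cv2.imread('pics/s1.png')[175:275,300:440],None,fx=5,fy=5,interpolation=cv2.INTER_CUBIC);cv2.imwrite('pics/s1c.png',a)
E
```

```text
[ 0.49782472 -0.2732199   0.08242795] [-9.85590215e-04  8.31512730e-01  5.55504771e-01 -2.39194992e-04] 0.06147359393607788
```

View pics/s1c.png

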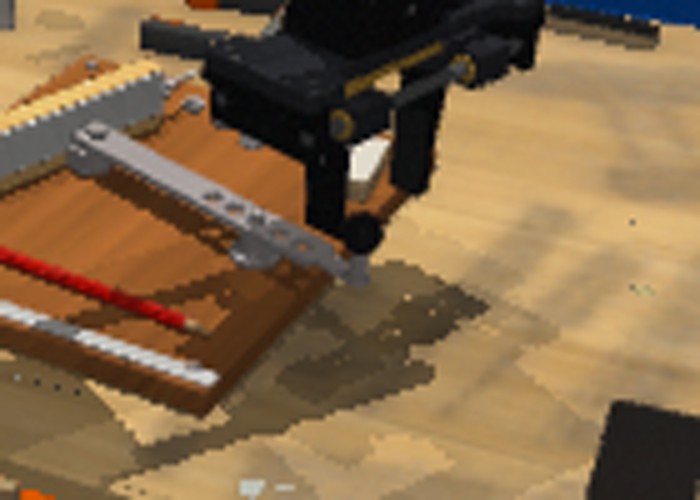

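The fingers straddle the knob at crop (361,233), with the tips near (322,225) and (410,190), so it is centred. I'll descend and grip.

Emit:
apply_moves:
  motion: [60,0,-1,-16,0,0,0,60,0,-1,-31,0,0,0,60,0,-1,-31,0,0,0,15,0,-1,-31,0,0,0,15,0,-1,-31,0,0,0]

```text
t: 2.7
tcp_pos: [0.4992, -0.2759, 0.0533]
ee_rot: [0.001, 0.832, 0.555, 0.0]
force: [0.3, -0.6, 0.6]
finger_gap: 0.0451
grasp_force: 0.0
```

Emit:
apply_moves:
  motion: [5,0,0,0,0,0,0,5,0,0,0,0,0,0,5,0,0,0,0,0,0,5,0,0,0,0,0,0,5,0,0,0,0,0,0]

```text
t: 3.12
tcp_pos: [0.4984, -0.2757, 0.0519]
ee_rot: [0.0, 0.832, 0.555, 0.0]
force: [-0.5, -0.2, 0.5]
finger_gap: 0.0226
grasp_force: 15.0
```

Emit:
apply_moves:
  motion: [5,1,2,11,0,0,0,5,2,4,22,0,0,0,5,3,7,32,0,0,0,5,4,9,43,0,0,0,5,4,9,43,0,0,0]

```text
t: 3.53
tcp_pos: [0.5041, -0.2668, 0.098]
ee_rot: [0.002, 0.832, 0.555, 0.001]
force: [0.0, -0.4, -1.1]
finger_gap: 0.0231
grasp_force: 15.0
```

Emit:
apply_moves:
  motion: [5,-1,-7,0,0,0,0.02,5,-2,-15,0,0,0,0.04,5,-3,-23,0,0,0,0.06,5,-3.5,-30,0,0,0,0.08,5,-4,-36,0,0,0,0.1]

```text
t: 3.95
tcp_pos: [0.4983, -0.3026, 0.0947]
ee_rot: [0.0, 0.803, 0.596, 0.0]
force: [0.7, 0.6, -1.4]
finger_gap: 0.0225
grasp_force: 15.0
```

Emit:
apply_moves:
  motion: [5,0,0,0,0,0,0,5,0,0,0,0,0,0,5,0,0,0,0,0,0,5,0,0,0,0,0,0,5,0,0,0,0,0,0]

```text
t: 4.37
tcp_pos: [0.4984, -0.3022, 0.0947]
ee_rot: [0.0, 0.803, 0.596, 0.0]
force: [0.4, -1.1, -0.3]
finger_gap: 0.023
grasp_force: 15.0
```

```bash
python3 - <<'E'
from h import *
c=grab('top','pics/t2.png')
s=grab('side','pics/s2.png')
a=cv2.resize(cv2.imread('pics/s2.png')[165:255,260:400],(780,501),interpolation=cv2.INTER_CUBIC);cv2.imwrite('pics/s2c.png',a)
a=cv2.resize(cv2.imread('pics/t2.png')[120:260,245:395],None,fx=4.2,fy=4.2,interpolation=cv2.INTER_CUBIC);cv2.imwrite('pics/t2c.png',a)
E
```

```text
(no output)
```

View pics/t2c.png

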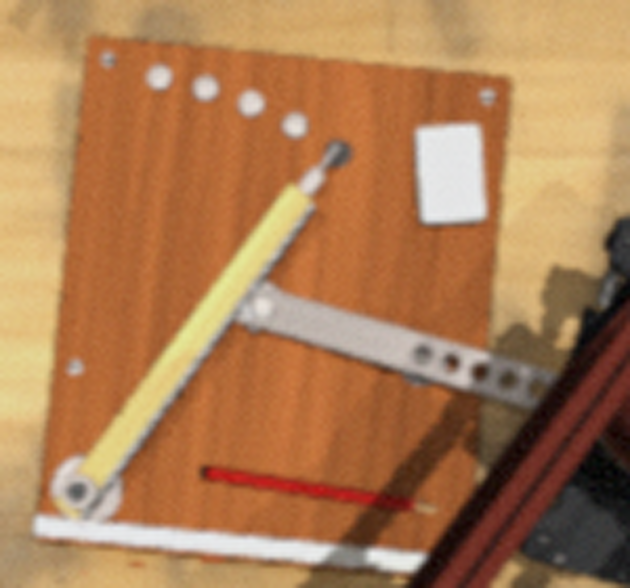

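View pics/s2c.png

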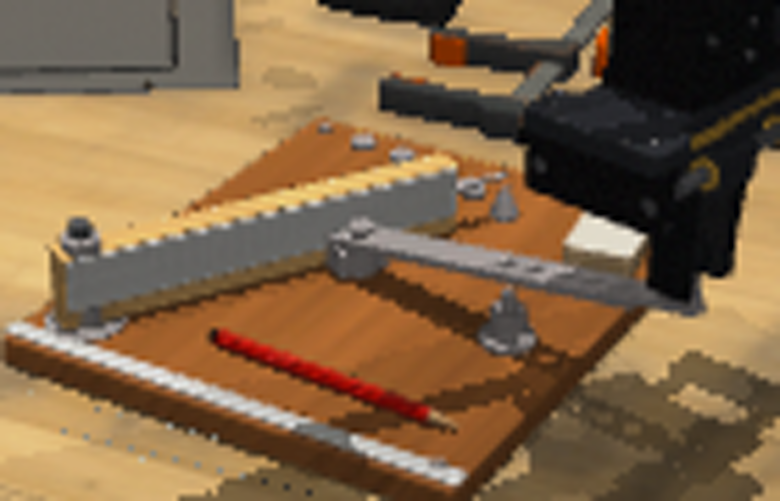

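The needle is over the cone and hole 1 at crop (423,353) is over the pin. I'll lower along the arc.

Emit:
apply_moves:
  motion: [5,-1,-3,-11,0,0,0,5,-2,-6,-21,0,0,0,5,-3,-8,-32,0,0,0,5,-3.5,-9,-38,0,0,0,5,-4,-10,-43,0,0,0]

```text
t: 4.88
tcp_pos: [0.4933, -0.3118, 0.0496]
ee_rot: [-0.001, 0.803, 0.596, -0.0]
force: [0.1, 0.4, 1.2]
finger_gap: 0.0228
grasp_force: 15.0
```

Emit:
apply_moves:
  motion: [5,0,0,0,0,0,0,5,0,0,0,0,0,0,5,0,0,0,0,0,0,5,0,0,0,0,0,0,5,0,0,0,0,0,0]

```text
t: 5.3
tcp_pos: [0.4945, -0.3124, 0.052]
ee_rot: [0.0, 0.803, 0.596, 0.0]
force: [-0.2, 1.5, -0.1]
finger_gap: 0.0225
grasp_force: 15.0
```

```bash
python3 - <<'E'
from h import *
s=grab('side','pics/s3.png'); c=grab('top','pics/t3.png')
a=cv2.resize(cv2.imread('pics/s3.png')[165:255,260:400],(780,501),interpolation=cv2.INTER_CUBIC)
b=cv2.resize(cv2.imread('pics/t3.png')[145:225,290:400],(780,567),interpolation=cv2.INTER_CUBIC)
cv2.imwrite('pics/s3c.png',cv2.resize(np.vstack([a,b]),(584,600)))
E
```

```text
(no output)
```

View pics/s3c.png

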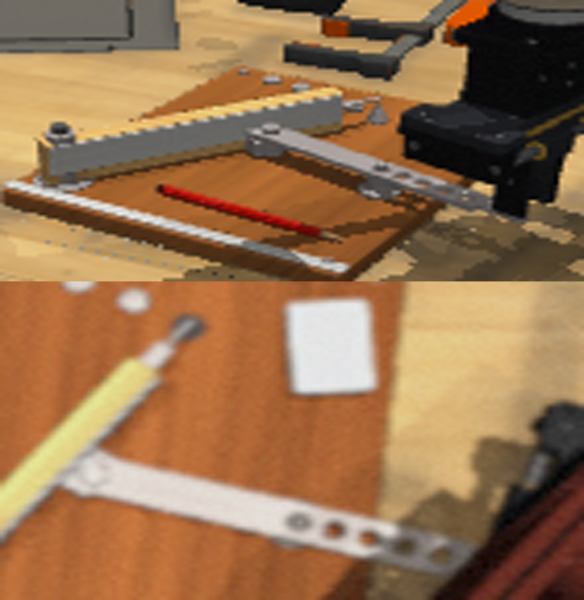

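The stay lies level on the boss, the pin shows in hole 1 (297,521) and the needle is over the cone (187,327). Now I release and retreat upwards.

Emit:
apply_moves:
  motion: [55,0,0,0,0,0,0,55,0,0,0,0,0,0,55,0,0,0,0,0,0,55,0,0,0,0,0,0,55,0,0,0,0,0,0]

```text
t: 5.82
tcp_pos: [0.4942, -0.3125, 0.0516]
ee_rot: [0.0, 0.803, 0.596, -0.0]
force: [0.2, 0.3, -0.8]
finger_gap: 0.0447
grasp_force: 0.0
```

Emit:
apply_moves:
  motion: [55,0,0,15,0,0,0,55,0,0,40,0,0,0,55,0,0,75,0,0,0,55,0,0,110,0,0,0,55,0,0,140,0,0,0]

```text
t: 6.23
tcp_pos: [0.4943, -0.3126, 0.1938]
ee_rot: [0.001, 0.803, 0.596, 0.0]
force: [0.5, 0.2, 0.4]
finger_gap: 0.0476
grasp_force: 0.0
```

Emit:
apply_moves:
  motion: [55,0,-35,0,0,0,0,55,0,-70,0,0,0,0,55,0,-105,0,0,0,0,55,0,-140,0,0,0,0,55,0,-150,0,0,0,0]

```text
t: 6.65
tcp_pos: [0.4931, -0.4671, 0.1914]
ee_rot: [0.001, 0.804, 0.595, -0.001]
force: [-0.4, -0.2, 0.2]
finger_gap: 0.048
grasp_force: 0.0
```

```bash
python3 - <<'E'
from h import *
s=grab('side','pics/s4.png'); c=grab('top','pics/t4.png')
a=cv2.resize(cv2.imread('pics/s4.png')[175:245,270:390],(780,455),interpolation=cv2.INTER_CUBIC)
b=cv2.resize(cv2.imread('pics/t4.png')[145:225,290:400],(780,567),interpolation=cv2.INTER_CUBIC)
cv2.imwrite('pics/s4c.png',cv2.resize(np.vstack([a,b]),(458,600)))
E
```

```text
(no output)
```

View pics/s4c.png

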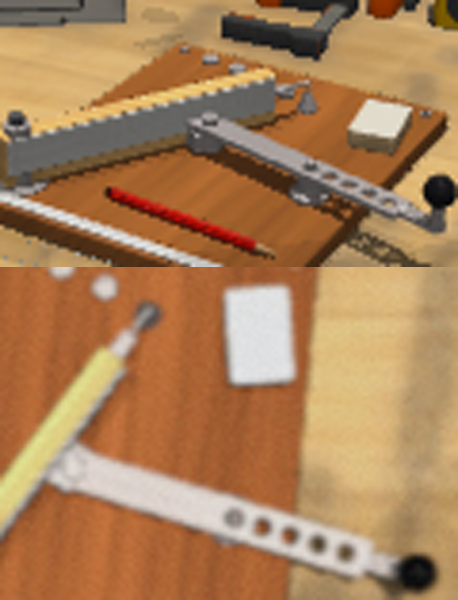

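Hole 1 (234,518) shows the pin, and the stay looks level. I'll check the knob height numerically, then hand in if it agrees.

```bash
python3 - <<'E'
from h import *
import pickle
C=pickle.load(open('C0.pkl','rb'))
pS=proj(C['side'],np.array([.4946,-.3111,.069])); pT=proj(C['top'],np.array([.4946,-.3111,.069]))
k=458/780*6.5; kt=458/780*780/110
oS=np.array([270+439/k,175+191/k]); oT=np.array([290+415/kt,145+(572-267)/kt])
print(pS,oS,pT,oT)
if abs(pS-oS).max()<2.5 and abs(pT-oT).max()<2.5: print(manip.finish_job())
E
```

```text
[384.97253887 225.10236784] [385.02183406 225.04366812] [390.3364756  218.08161731] [389.67248908 218.25327511]
the job is handed in; nothing more can be done
None
```

The fence is set to the cone with hole 1 on the pin. The stay is fully down, within about a pixel of its computed home position in both cameras. The gripper is clear, and I handed the job in at about 7 s; no verdict was shown.

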